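Tuck the cover flap of a slide carrier under its lip

ROBOT

A 7-joint arm with a two-finger parallel gripper is mounted at the origin on a cart in front of the work surface, level with it; the furniture and walls round the work are solid. World frame = base frame: x ahead of the robot, y to its left, z up, the work surface at z = 0. Lengths are in m, angles in rad, forces in N, time in s.
With the tool pointing down it reaches from about 0.425 to 0.925 m from the base axis. Payload 6.8 kg.
Tool frame: the origin (TCP) lies on the centre line of the jaws, within the pads' length; the fingertips stand 19 mm ahead of it and the grasp point (between the pads) is the TCP (tcp_to_tips is the distance from the TCP to the fingertips, in m); x points along the fingers, y is the direction in which the jaws open and shut, and the axes are right-handed (so a half turn about x gives the same grasp; the last joint's range is limited). The gripper opens to 85 mm and grips with 20 to 120 N. Pads are 22 mm wide; open, the fingers measure 114 mm over their backs; the gripper's body (76 mm by 85 mm) begins 54 mm behind the grasp point. The pads swing forward as they close: fully open they stand 13 mm farther back than shut.
Start: joints at [-1.375, 0.477, 0.022, 1.555, -0.011, 1.109, -0.083], TCP at [0.202, 0.644, 0.25] pointing down, gripper open.
Joint ranges: [-2.96, 2.96], [-0.34, 2.1], [-1.41, 1.46], [0.24, 2.44], [-1.37, 4.51], [0.17, 1.92], [-2.96, 2.96]. Speed limits (rad/s): [2.39, 2.39, 3.14, 3.14, 3.14, 3.14, 3.14].

INTERFACE

Orientations are given as a unit quaternion [w, x, y, z].
In Python, from station import get_obs, read_camera, hand_in, spot_in, cut_out, tcp_to_tips gives the robot as it stands.
- The arm moves only by the shell command python3 -m jog 'ROWS' [FORCE]. ROWS is JSON, a list of rows, each an object of numbers: "gripper": the closure, from 0 (fully open) to 1 (shut); "dx", "dy", "dz": the shift along the world's x, y, z in m; "rx", "ry", "rz": the turn, a rotation vector about the world's x, y, z in degrees. In form: [{"gripper": .., "dx": .., "dy": .., "dz": .., "rx": .., "ry": .., "rz": ..}, ...]. A call has 1 to 10 rows; each row is the pose to reach, as a shift and turn from the pose commanded when the call began; what a row does not reach only later rows make up. A row lasts 1/10 s, in which the tool goes at most 50 mm and 8.59 degrees, less where a joint would pass 70% of its speed; a pose out of reach is approached as far as the arm can. A call with a gripper value outside its range is refused whole. The fingers move at their own pace and stop on an object; FORCE is the grip in N (left out, the last holds). Time passes only in rows, so rows that repeat a pose let the fingers close. It gives the time, the measured TCP pose, the force and the opening at its end, in the units of the state.
- get_obs(): the state, without advancing time (a new reading comes with each control period).
- read_camera(name): name is "scene" or "top" or "wrist"; returns a dict with "pixels" (420x560x3 uint8, blue, green, red), "range_z" (420x560 float32, m along the optical axis (not along the pixel's ray), 0 where there is no reading), "camera_matrix" (3x3 intrinsics, pixels), "D" ([k1, k2, p1, p2, k3] as OpenCV has them; the pictures are not rectified), "cam_to_world" (4x4, takes a point from camera to world coordinates). Camera axes: x right, y down, z forward; pixel columns grow to the right and rows downward; lengths in m; the calibration is good to about 2 mm. A picture is of the moment at which its call begins.
- hand_in(): hands the job in, once; it reports no verdict.
Trained networks look in the newest picture that a camera, given by its name, has taken for a name from the list of things; names that differ only in an ending like _2 or _b are one class to them, and where a whole thing is asked for, a point or a joint stands for the part that bears it (a point fixed in the world has none). Each returns a list of dicts, best first, with "conf" (0 to 1); they miss things now and then, are a little off and sometimes report something else, mostly with a low value. They report only what shows in the picture. A call takes as long as a camera call. They do not tell look-alikes from the thing itself.
- spot_in(camera, label): "box" ([centre column, centre row, width, height] in pixels, round what is visible of it).
- cut_out(camera, label): "mask" (420x560 bool, what is visible of it) and "box" ([centre column, centre row, width, height] in pixels, round what is visible of it).
The state is a dict: "t": time; "q": joint angles; "joint_vel": joint speeds; "joint_torque": joint torques, N m; "eef_pos": TCP position; "tool_rot": TCP orientation; "contact_force": force on the tool from outside, world axes, zero at the start; "torque": the same for the moment, N m; "gripper_width": opening from 0.0 (shut) to 1.0 (fully open).
Only numpy, scipy, OpenCV 4.12 (cv2) and the standard library are available. Lean on these libraries where they do the work, as an engineer would, in place of code of your own. Each camera call takes 0.05 s, during which the arm holds its last target. There are 200 camera calls.

TASK

Shut the slide carrier on the counter, pushing with the fingertips only: fold its standing cover flap over and down onto the carrier, then, holding it down, push it towards the retaining lip until the tab on its free edge is fully tucked beneath the lip, and move clear so that the sprung flap stays shut by itself. Be gentle: do not grip the flap or hit it hard, leave the carrier standing on the counter about where it is without lifting it, and leave the other things alone.

Things in the scene. Friction and masses are not known exactly. Their poses are not given: they have to be found in the camera images.
- slide_carrier: Low white tray for microscope slides, 132 mm (x) by 112 mm (y), side walls 20 mm high, 0.9 kg, loose on the counter. Origin: centre of its underside; z up. Its own -x side (front, towards the robot) carries the retaining lip, its +x side (back) the hinge of the grey cover flap. Two hinge cheeks at the back, at y = +-54 mm, stand 30 mm high.
- flap_hinge (a point): Middle of the flap's hinge axis, which runs along the carrier's y, at x = 56 mm minus hinge_bar, z = 22.5 mm in the carrier's frame. The flap is a flat plate 3 mm thick centred on this axis, 98 mm wide, reaching 86 mm from it, with a middle tab 40 mm wide that reaches 100 mm. Shut, it lies level, upper face at z = 24 mm, tab pointing to the carrier's -x.
- cover_flap (a joint): Angle of the flap, rad: 0 = lying shut, 1.57 = upright, more = leaning away from the lip (stop at 2.1). Starts standing, at 1.42 to 1.92. A spring opens it towards 1.7: holding it shut takes about 0.09 N m (1.6 N at 55 mm from the hinge); let go untucked, it pops up again.
- hinge_bar (a joint): How far the flap and hinge have slid in their slots towards the lip (carrier's -x), m: 0 = fully back, 0.018 = home against the stop. Starts at 0 to 0.001. Takes about 3 N to slide either way and stays where left. Fully back, the tab swings down 3 mm clear of the lip; slid forward before folding, it would land on top of the lip. With the flap down, from 0.012 on the tab is well under the lip.
- flap_ridge (a point): Middle of the top of the finger ridge: a bar 50 mm long (along the hinge), 6 mm thick, standing 9 mm proud of the flap's outer face (the upper face when shut), its middle 68 mm from the hinge axis. A fingertip against its hinge-side face can push the flap towards the lip. While the flap stands, the ridge is on the side away from the lip.
- tab_edge (a point): Middle of the free edge of the tab, 100 mm from the hinge axis, mid-thickness of the flap.
- lip_mouth (a point): Middle of the inner edge of the lip's mouth (x = -48, z = 27 mm in the carrier's frame). The lip is a bridge 62 mm wide (y) that reaches from here to x = -66 mm; its underside is at z = 27 mm, the inner 6 mm sloping up as a lead-in; its highest point is at about 34 mm. The tab passes beneath it between two posts 48 mm apart.
- specimen_cup: Bystander: white lidded specimen cup, 49 mm across, 55 mm high; origin at the centre of its underside.
- dropper_vial: Bystander: small amber dropper vial with a white cap, 26 mm across, 58 mm high; origin at the centre of its underside.
- beaker: Bystander: empty glass beaker, 50 mm across, 67 mm high; origin at the centre of its underside.
There are look-alikes about, which are no part of the job. There is more than one size of the slide_carrier; the job needs the larger.

How it is judged:
By the outcome, as a careful person would: the job done as asked, in the order asked, and still so for the second after the job is handed in, with the robot touching nothing.
It also fails if it takes over 38 s, if anything falls off the work surface, if the arm or the gripper's body presses on something with over 40 N, if the wrist force passes 120 N, or if a joint passes its speed limit or range.

## Working session

There is one attempt and no reset: what is moved stays moved. The work goes in short steps, Python scripts to look and compute and a shell command to move; the robot and the scene stay as the last step left them, time stands still between calls to the robot, and variables do not carry over. Pictures are saved under pics/ and viewed, about 8 in all and at most 12, crops included, and the job is handed in when it is done.

```bash
mkdir -p pics; ls
cat > h.py <<'E'
import numpy as np, cv2
from station import *
def cloud(im):
    z=im["range_z"];h,w=z.shape
    u,v=np.meshgrid(np.arange(w),np.arange(h))
    p=cv2.undistortPoints(np.stack([u,v],-1).reshape(-1,1,2).astype(np.float64),im["camera_matrix"],im["D"]).reshape(h,w,2)
    P=np.dstack([p[...,0]*z,p[...,1]*z,z]);T=im["cam_to_world"]
    W=P@T[:3,:3].T+T[:3,3]; W[z==0]=np.nan
    return W
E
python3 - <<'E'
from h import *
o=get_obs();print(o["t"],o["eef_pos"],o["tool_rot"],o["gripper_width"],tcp_to_tips)
for c in ("scene","top"):
    im=read_camera(c);W=cloud(im);np.save(f"W_{c}.npy",W);cv2.imwrite(f"pics/{c}0.png",im["pixels"])
    print(c,im["cam_to_world"][:3,3].round(3))
    for l in ("slide_carrier","cover_flap","specimen_cup","dropper_vial","beaker"):
        for d in cut_out(c,l)[:3]:
            m=d["mask"];p=W[m];p=p[~np.isnan(p[:,0])]
            if len(p)<5: continue
            print(c,l,round(d["conf"],2),np.round(d["box"]),np.percentile(p,[3,50,97],axis=0).round(3).tolist())
E
```

```text
pics
0.0 [0.20177811 0.64357647 0.24935319] [ 0.69891015  0.1063807   0.6990158  -0.10763205] 0.9998345227342614 0.019
scene [-0.066  0.627  0.5  ]
scene slide_carrier 0.96 [230. 262. 119. 118.] [[0.392, 0.181, 0.005], [0.484, 0.246, 0.017], [0.521, 0.297, 0.107]]
scene slide_carrier 0.7 [204. 239.  45.  73.] [[0.499, 0.202, 0.025], [0.508, 0.25, 0.072], [0.521, 0.293, 0.118]]
scene slide_carrier 0.67 [170. 228.  52.  43.] [[0.603, 0.175, 0.002], [0.651, 0.237, 0.017], [0.692, 0.266, 0.023]]
scene cover_flap 0.98 [169. 226.  44.  28.] [[0.618, 0.19, 0.016], [0.651, 0.226, 0.017], [0.68, 0.254, 0.023]]
scene cover_flap 0.57 [204. 236.  49.  77.] [[0.499, 0.202, 0.026], [0.508, 0.25, 0.072], [0.521, 0.293, 0.118]]
scene specimen_cup 0.7 [316. 228.  32.  44.] [[0.447, 0.03, 0.002], [0.46, 0.061, 0.042], [0.489, 0.074, 0.057]]
scene dropper_vial 0.69 [339. 239.  14.  35.] [[0.408, 0.036, 0.002], [0.415, 0.049, 0.029], [0.428, 0.055, 0.057]]
scene beaker 0.7 [378. 224.  34.  52.] [[0.381, -0.095, 0.0], [0.398, -0.021, 0.043], [0.429, -0.009, 0.067]]
top [0.443 0.122 0.886]
top slide_carrier 0.81 [220. 146.  50.  48.] [[0.609, 0.169, 0.006], [0.648, 0.213, 0.017], [0.691, 0.257, 0.023]]
top cover_flap 0.73 [215. 146.  43.  38.] [[0.615, 0.186, 0.012], [0.649, 0.22, 0.017], [0.68, 0.253, 0.021]]
top cover_flap 0.7 [199. 207.  46.  15.] [[0.502, 0.202, 0.023], [0.513, 0.244, 0.095], [0.521, 0.281, 0.123]]
top specimen_cup 0.57 [297. 234.  23.  32.] [[0.447, 0.03, 0.051], [0.469, 0.05, 0.056], [0.492, 0.071, 0.058]]
top dropper_vial 0.68 [200. 211.  51.  17.] [[0.501, 0.2, -0.0], [0.513, 0.245, 0.094], [0.53, 0.284, 0.122]]
top dropper_vial 0.44 [301. 258.  12.  10.] [[0.411, 0.032, 0.029], [0.422, 0.044, 0.049], [0.43, 0.054, 0.06]]
top beaker 0.62 [339. 269.  28.  24.] [[0.383, -0.056, 0.001], [0.403, -0.041, 0.012], [0.425, -0.01, 0.067]]
```

Run:
```python
from h import *
a=cv2.imread("pics/scene0.png")[150:350,120:420];b=cv2.imread("pics/top0.png")[100:300,130:390]
cv2.imwrite("pics/m0.png",np.vstack([cv2.resize(a,None,fx=1.5,fy=1.5),cv2.resize(b,(450,300))]))
W=np.vstack([np.load(f"W_{c}.npy").reshape(-1,3) for c in("scene","top")])
W=W[~np.isnan(W[:,0])]
r=W[(W[:,0]>.37)&(W[:,0]<.56)&(W[:,1]>.15)&(W[:,1]<.33)]
s=r[(r[:,2]>.013)&(r[:,2]<.036)]
hull=s[:,:2].astype(np.float32); print("carrier rect",cv2.minAreaRect(hull))
f=r[(r[:,2]>.045)]
c=f.mean(0);print("flap n",len(f),c, np.linalg.svd(f-c,full_matrices=False)[2].round(3).tolist(), f.min(0),f.max(0))
for z0 in np.arange(.015,.125,.01):
    g=r[(r[:,2]>z0)&(r[:,2]<z0+.01)]; print(z0.round(3),len(g),np.percentile(g,[2,50,98],axis=0)[:,:2].round(3).tolist())
```

```text
carrier rect ((0.46034252643585205, 0.23549631237983704), (0.13313327729701996, 0.11604256927967072), 12.131905555725098)
flap n 2058 [0.5085267  0.24838102 0.08410037] [[-0.203, 0.978, -0.049], [-0.086, 0.032, 0.996], [-0.975, -0.207, -0.078]] [0.49514662 0.19612969 0.04500446] [0.52317129 0.29620978 0.12660665]
0.015 2239 [[0.389, 0.172], [0.452, 0.247], [0.523, 0.299]]
0.025 1200 [[0.392, 0.188], [0.411, 0.229], [0.525, 0.301]]
0.035 244 [[0.408, 0.201], [0.511, 0.249], [0.522, 0.293]]
0.045 239 [[0.501, 0.203], [0.511, 0.249], [0.521, 0.295]]
0.055 251 [[0.501, 0.201], [0.51, 0.252], [0.521, 0.294]]
0.065 252 [[0.499, 0.2], [0.509, 0.249], [0.52, 0.294]]
0.075 252 [[0.499, 0.202], [0.507, 0.252], [0.518, 0.294]]
0.085 361 [[0.498, 0.202], [0.51, 0.248], [0.521, 0.293]]
0.095 304 [[0.497, 0.2], [0.507, 0.249], [0.518, 0.293]]
0.105 255 [[0.497, 0.199], [0.506, 0.249], [0.517, 0.292]]
0.115 143 [[0.501, 0.226], [0.506, 0.245], [0.511, 0.264]]
```

View pics/m0.png

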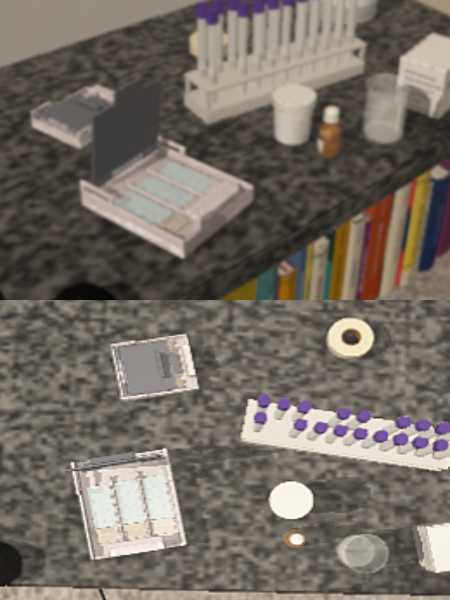

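The picture shows the large carrier (scene crop ~(165,190)) with its flap standing and leaning slightly towards the lip. The small look-alike behind it is already shut. Carrier yaw comes out at about 12.1°, centre about (0.460, 0.236), flap angle about 1.49.

Run:
```python
from h import *
from scipy.spatial.transform import Rotation as R
q=get_obs()["tool_rot"];r=R.from_quat([q[1],q[2],q[3],q[0]]);print(r.as_matrix().round(3))
a=np.radians(12.1);cx=np.array([np.cos(a),np.sin(a),0]);cy=np.array([-np.sin(a),np.cos(a),0])
for y in(cy,-cy,cx,-cx):
    x=np.array([0,0,-1.]);M=np.column_stack([x,y,np.cross(x,y)])
    print((R.from_matrix(M)*r.inv()).as_rotvec(degrees=True).round(2))
print(np.array([.4605,.2357,0])+.090*cx-get_obs()["eef_pos"])
```

```text
[[-0.     0.299  0.954]
 [ 0.     0.954 -0.299]
 [-1.     0.    -0.   ]]
[-0.   -0.   29.51]
[  -0.      0.   -150.49]
[ -0.     0.   -60.49]
[ -0.    -0.   119.51]
[ 0.34657844 -0.38954336 -0.25031285]
```

```bash
python3 -m jog '[{"gripper":1,"dx":0.035,"dy":-0.039,"dz":0,"rz":5},{"gripper":1,"dx":0.07,"dy":-0.078,"dz":0,"rz":10},{"gripper":1,"dx":0.105,"dy":-0.117,"dz":0,"rz":15},{"gripper":1,"dx":0.14,"dy":-0.156,"dz":0,"rz":20},{"gripper":1,"dx":0.175,"dy":-0.195,"dz":0,"rz":25},{"gripper":1,"dx":0.21,"dy":-0.234,"dz":0,"rz":29.5},{"gripper":1,"dx":0.245,"dy":-0.273,"dz":0,"rz":29.5},{"gripper":1,"dx":0.28,"dy":-0.312,"dz":0,"rz":29.5},{"gripper":1,"dx":0.315,"dy":-0.351,"dz":0,"rz":29.5},{"gripper":1,"dx":0.347,"dy":-0.39,"dz":0,"rz":29.5}]'
python3 -m jog '[{"gripper":1,"dx":0,"dy":0,"dz":0,"rx":0,"ry":0,"rz":0},{"gripper":1,"dx":0,"dy":0,"dz":0,"rx":0,"ry":0,"rz":0},{"gripper":1,"dx":0,"dy":0,"dz":0},{"gripper":1,"dx":0,"dy":0,"dz":0}]'
python3 - <<'E'
from h import *
P=[]
for c in("scene","top","wrist"):
    im=read_camera(c);W=cloud(im);cv2.imwrite(f"pics/{c}1.png",im["pixels"]);print(c,im["cam_to_world"][:3,3].round(3))
    if c=="scene":Ws=W
    P.append(W.reshape(-1,3))
a=cv2.imread("pics/scene1.png")[80:330,100:400];b=cv2.imread("pics/wrist1.png")
cv2.imwrite("pics/m1.png",np.hstack([cv2.resize(a,(400,333)),cv2.resize(b,(400,300))[:, :],]) if 0 else np.vstack([cv2.resize(a,(360,300)),cv2.resize(b,(360,270))]))
e=get_obs()["eef_pos"]
for i,p in enumerate(P):
    p=p[~np.isnan(p[:,0])]
    g=p[(abs(p[:,0]-e[0])<.05)&(abs(p[:,1]-e[1])<.05)&(p[:,2]>.15)&(p[:,2]<.3)]
    if len(g): print(i,len(g),np.percentile(g,[1,50,99],axis=0).round(3).tolist(), g[:,2].min())
    for z0 in(.215,.225,.235,.245,.265):
        s=g[(g[:,2]>z0)&(g[:,2]<z0+.01)]
        if len(s)>3:
            a=np.radians(12.1);d=s[:,:2]-e[:2]
            print(i,z0,len(s),np.percentile(d@[np.cos(a),np.sin(a)],[3,97]).round(3),np.percentile(d@[-np.sin(a),np.cos(a)],[3,97]).round(3))
E
```

```text
scene [-0.066  0.627  0.5  ]
top [0.443 0.122 0.886]
wrist [0.13  0.667 0.374]
0 1478 [[0.174, 0.594, 0.249], [0.179, 0.6, 0.277], [0.195, 0.606, 0.299]] 0.24613458343116495
0 0.245 125 [-0.033 -0.028] [-0.043 -0.032]
0 0.265 286 [-0.033 -0.029] [-0.044 -0.032]
2 9476 [[0.175, 0.594, 0.246], [0.193, 0.607, 0.276], [0.226, 0.694, 0.3]] 0.24349788276410989
2 0.235 46 [-0.026  0.028] [-0.042  0.041]
2 0.245 1081 [-0.032  0.03 ] [-0.042  0.046]
2 0.265 1861 [-0.032  0.03 ] [-0.043  0.047]$[0]: bad value
$[2]: bad value
```

View pics/m1.png

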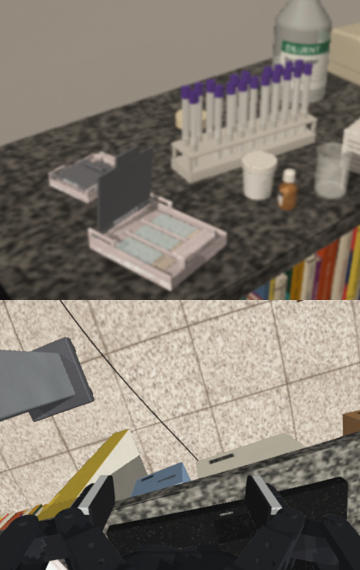

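Both moves were refused because every row needs all seven keys; nothing moved. Open, the tips stand about 6 mm ahead of the TCP, so shut they stand about 19 mm ahead.

```bash
python3 -m jog '[{"gripper":1,"dx":0.035,"dy":-0.039,"dz":0,"rx":0,"ry":0,"rz":5},{"gripper":1,"dx":0.07,"dy":-0.078,"dz":0,"rx":0,"ry":0,"rz":10},{"gripper":1,"dx":0.105,"dy":-0.117,"dz":0,"rx":0,"ry":0,"rz":15},{"gripper":1,"dx":0.14,"dy":-0.156,"dz":0,"rx":0,"ry":0,"rz":20},{"gripper":1,"dx":0.175,"dy":-0.195,"dz":0,"rx":0,"ry":0,"rz":25},{"gripper":1,"dx":0.21,"dy":-0.234,"dz":0,"rx":0,"ry":0,"rz":29.5},{"gripper":1,"dx":0.245,"dy":-0.273,"dz":0,"rx":0,"ry":0,"rz":29.5},{"gripper":1,"dx":0.28,"dy":-0.312,"dz":0,"rx":0,"ry":0,"rz":29.5},{"gripper":1,"dx":0.315,"dy":-0.351,"dz":0,"rx":0,"ry":0,"rz":29.5},{"gripper":1,"dx":0.347,"dy":-0.39,"dz":0,"rx":0,"ry":0,"rz":29.5}]' 20
python3 -m jog '[{"gripper":1,"dx":0,"dy":0,"dz":0,"rx":0,"ry":0,"rz":0},{"gripper":1,"dx":0,"dy":0,"dz":0,"rx":0,"ry":0,"rz":0},{"gripper":1,"dx":0,"dy":0,"dz":0,"rx":0,"ry":0,"rz":0}]'
cat > look.py <<'E'
from h import *
import sys
n=sys.argv[1];P=[]
for c in("scene","top","wrist"):
    im=read_camera(c);W=cloud(im);cv2.imwrite(f"pics/{c}{n}.png",im["pixels"]);P.append(W.reshape(-1,3))
a=cv2.imread(f"pics/scene{n}.png")[80:330,100:400];b=cv2.imread(f"pics/wrist{n}.png")
cv2.imwrite(f"pics/m{n}.png",np.vstack([cv2.resize(a,(360,300)),cv2.resize(b,(360,270))]))
o=get_obs();e=o["eef_pos"];print(o["t"],e.round(4),o["contact_force"],o["gripper_width"])
np.save(f"P{n}.npy",np.vstack(P))
for i,p in enumerate(P):
    p=p[~np.isnan(p[:,0])]
    g=p[(abs(p[:,0]-e[0])<.05)&(abs(p[:,1]-e[1])<.05)&(p[:,2]>e[2]-.03)&(p[:,2]<e[2]+.05)]
    for z0 in np.arange(-.03,.03,.01):
        s=g[(g[:,2]>e[2]+z0)&(g[:,2]<e[2]+z0+.01)]
        if len(s)>3:
            a=np.radians(12.1);d=s[:,:2]-e[:2]
            print(i,z0.round(3),len(s),np.percentile(d@[np.cos(a),np.sin(a)],[3,97]).round(3),np.percentile(d@[-np.sin(a),np.cos(a)],[3,97]).round(3),s[:,2].min().round(4))
E
python3 look.py 2
```

```text
t: 1.75
eef_pos: [0.5359, 0.2695, 0.2506]
tool_rot: [0.703, -0.074, 0.703, 0.075]
contact_force: [0.2, 1.0, -0.4]
gripper_width: 0.001
t: 2.05
eef_pos: [0.5339, 0.2723, 0.2503]
tool_rot: [0.703, -0.075, 0.703, 0.075]
contact_force: [0.2, 1.0, 0.2]
gripper_width: -0.001
2.2 [0.5337 0.2726 0.2503] [0.28643085 0.41750039 0.13632566] 0.0030983173011647123
0 -0.02 89 [-0.012  0.008] [-0.007  0.012] 0.2314
0 -0.01 152 [-0.012  0.005] [-0.013  0.014] 0.2404
0 0.0 160 [-0.012  0.006] [-0.013  0.014] 0.2504
0 0.01 168 [-0.012  0.006] [-0.012  0.014] 0.2603
0 0.02 182 [-0.013  0.007] [-0.026  0.03 ] 0.2703
1 -0.02 7 [-0.011 -0.007] [-0.011 -0.001] 0.2339
1 -0.01 19 [-0.011 -0.005] [-0.014  0.002] 0.2408
1 0.0 10 [-0.011 -0.005] [-0.014 -0.001] 0.2519
1 0.02 6 [-0.012 -0.007] [-0.03  -0.013] 0.2738
2 -0.02 263 [-0.01  -0.005] [-0.011  0.012] 0.2343
2 -0.01 758 [-0.01  -0.005] [-0.013  0.013] 0.2404
2 0.0 946 [-0.01  -0.005] [-0.013  0.013] 0.2503
2 0.01 1215 [-0.01  0.01] [-0.01  0.01] 0.2603
2 0.02 2467 [-0.013  0.008] [-0.026  0.026] 0.2703
```

View pics/m2.png

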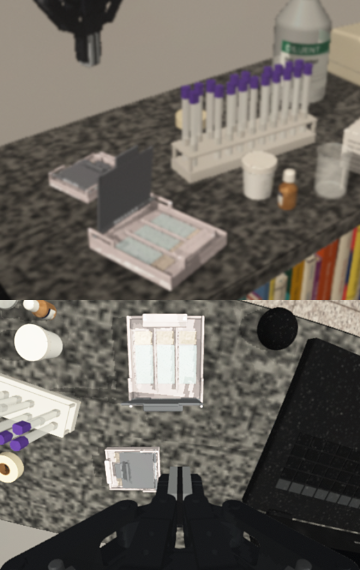

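The closed tips sit about 80 mm above the carrier's back edge, to its rear left. The flap and the shut look-alike are visible and undisturbed. I'll refine the carrier pose with this better wrist view.

```bash
cat > est.py <<'E'
from h import *
import sys
def carrier(p):
    r=p[(p[:,0]>.36)&(p[:,0]<.57)&(p[:,1]>.14)&(p[:,1]<.34)]
    s=r[(r[:,2]>.008)&(r[:,2]<.033)]
    from scipy.spatial import cKDTree
    s=s[[len(x)>6 for x in cKDTree(s).query_ball_point(s,.005)]]
    return cv2.minAreaRect(s[:,:2].astype(np.float32)),r
if __name__=="__main__":
  for c in sys.argv[1:]:
    W=cloud(read_camera(c)).reshape(-1,3);W=W[~np.isnan(W[:,0])]
    R,r=carrier(W);print(c,np.round(R[0],4),np.round(R[1],4),round(R[2],2))
    a=np.radians(12.1);d=r[:,:2]-R[0];x=d@[np.cos(a),np.sin(a)];y=d@[-np.sin(a),np.cos(a)];z=r[:,2]
    for z0 in np.arange(.03,.13,.02):
        k=(z>z0)&(z<z0+.02)&(x>0)&(x<.1)
        if k.sum()>3: print(z0.round(2),k.sum(),"x",np.percentile(x[k],[2,50,98]).round(4),"y",np.percentile(y[k],[2,98]).round(4))
E
python3 est.py wrist top scene
```

```text
wrist [0.4619 0.2361] [0.1318 0.1129] 12.16
0.03 170 x [0.0242 0.0522 0.0627] y [-0.0549  0.055 ]
0.05 160 x [0.0497 0.0508 0.0512] y [-0.0455  0.0464]
0.07 177 x [0.048  0.0485 0.0496] y [-0.0463  0.0454]
0.09 1005 x [0.0462 0.0524 0.059 ] y [-0.0449  0.0456]
0.11 270 x [0.0452 0.0459 0.0476] y [-0.0188  0.0185]
top [0.4609 0.2338] [0.1322 0.1126] 12.41
0.03 36 x [0.0245 0.052  0.0642] y [-0.0557  0.0553]
0.05 11 x [0.05   0.0508 0.0516] y [-0.042   0.0412]
0.07 13 x [0.0479 0.0488 0.0503] y [-0.0476  0.0414]
0.09 174 x [0.0465 0.0535 0.0595] y [-0.0454  0.0381]
0.11 46 x [0.0451 0.0465 0.0479] y [-0.0433  0.0265]
scene [0.4598 0.2363] [0.1338 0.1151] 11.58
0.03 519 x [0.028  0.0536 0.0562] y [-0.0541  0.0547]
0.05 489 x [0.0499 0.0519 0.0538] y [-0.0468  0.0478]
0.07 503 x [0.0482 0.0501 0.052 ] y [-0.0469  0.0478]
0.09 534 x [0.0464 0.0482 0.0503] y [-0.0475  0.0478]
0.11 168 x [0.045  0.0468 0.049 ] y [-0.0189  0.0189]
```

```bash
python3 -m jog '[{"gripper":1,"dx":0.015,"dy":-0.018,"dz":0,"rx":0,"ry":0,"rz":0},{"gripper":1,"dx":0.015,"dy":-0.018,"dz":0,"rx":0,"ry":0,"rz":0},{"gripper":1,"dx":0.015,"dy":-0.018,"dz":-0.04,"rx":0,"ry":0,"rz":0},{"gripper":1,"dx":0.015,"dy":-0.018,"dz":-0.08,"rx":0,"ry":0,"rz":0},{"gripper":1,"dx":0.015,"dy":-0.018,"dz":-0.12,"rx":0,"ry":0,"rz":0},{"gripper":1,"dx":0.015,"dy":-0.018,"dz":-0.145,"rx":0,"ry":0,"rz":0},{"gripper":1,"dx":0.015,"dy":-0.018,"dz":-0.156,"rx":0,"ry":0,"rz":0},{"gripper":1,"dx":0.015,"dy":-0.018,"dz":-0.156,"rx":0,"ry":0,"rz":0},{"gripper":1,"dx":0.015,"dy":-0.018,"dz":-0.156,"rx":0,"ry":0,"rz":0}]'
```

```text
t: 3.25
eef_pos: [0.5504, 0.2536, 0.0955]
tool_rot: [0.704, -0.074, 0.703, 0.075]
contact_force: [0.1, -0.0, -0.8]
gripper_width: -0.0
```

```bash
python3 -m jog '[{"gripper":1,"dx":-0.0098,"dy":-0.0021,"dz":0,"rx":0,"ry":0,"rz":0},{"gripper":1,"dx":-0.0137,"dy":-0.0029,"dz":0,"rx":0,"ry":0,"rz":0},{"gripper":1,"dx":-0.0176,"dy":-0.0038,"dz":0,"rx":0,"ry":0,"rz":0},{"gripper":1,"dx":-0.0215,"dy":-0.0046,"dz":0,"rx":0,"ry":0,"rz":0},{"gripper":1,"dx":-0.0254,"dy":-0.0055,"dz":-0.001,"rx":0,"ry":0,"rz":0},{"gripper":1,"dx":-0.0293,"dy":-0.0063,"dz":-0.003,"rx":0,"ry":0,"rz":0},{"gripper":1,"dx":-0.0333,"dy":-0.0071,"dz":-0.005,"rx":0,"ry":0,"rz":0},{"gripper":1,"dx":-0.0372,"dy":-0.008,"dz":-0.007,"rx":0,"ry":0,"rz":0},{"gripper":1,"dx":-0.0411,"dy":-0.0088,"dz":-0.009,"rx":0,"ry":0,"rz":0},{"gripper":1,"dx":-0.045,"dy":-0.0096,"dz":-0.01,"rx":0,"ry":0,"rz":0}]'
python3 look.py 3 | head -1; python3 est.py wrist scene
```

```text
t: 4.25
eef_pos: [0.5043, 0.2432, 0.0839]
tool_rot: [0.703, -0.075, 0.703, 0.074]
contact_force: [0.6, -0.6, -0.9]
gripper_width: -0.002
4.4 [0.5042 0.2432 0.0841] [ 0.32010424 -0.25111663 -0.12161021] -0.0020202791406557594
wrist [0.4623 0.2359] [0.1322 0.1125] 12.13
0.03 305 x [0.0244 0.0469 0.0625] y [-0.0549  0.0548]
0.05 309 x [0.0312 0.0345 0.0405] y [-0.0467  0.0471]
0.07 4850 x [0.0202 0.0264 0.037 ] y [-0.0405  0.0399]
0.09 5971 x [0.0056 0.0152 0.0493] y [-0.0443  0.0444]
0.11 13044 x [0.0294 0.0323 0.0518] y [-0.0396  0.0365]
scene [0.4599 0.2363] [0.1332 0.1147] 11.62
0.03 309 x [0.0259 0.0454 0.0593] y [-0.0546  0.055 ]
0.05 267 x [0.029  0.0344 0.0402] y [-0.0458  0.0483]
0.07 378 x [0.0181 0.0255 0.0499] y [-0.0457  0.048 ]
0.09 451 x [0.0073 0.017  0.0498] y [-0.0437  0.0468]
0.11 508 x [0.0073 0.0337 0.0562] y [-0.0392  0.0379]
```

View pics/m3.png

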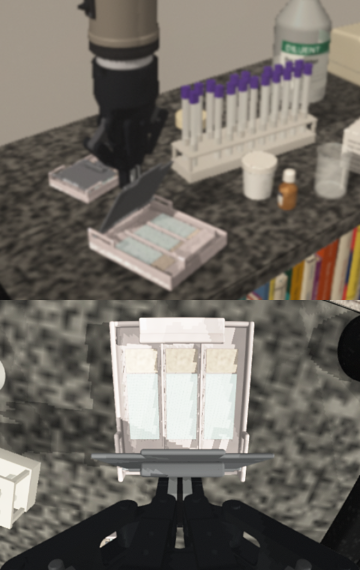

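The flap is folded to about 60°, with forces under 1 N. The carrier hasn't moved. I'll continue along the arc at r ≈ 50 mm.

```bash
python3 -m jog '[{"gripper":1,"dx":-0.0037,"dy":-0.0008,"dz":0,"rx":0,"ry":0,"rz":0},{"gripper":1,"dx":-0.0078,"dy":-0.0017,"dz":-0.0032,"rx":0,"ry":0,"rz":0},{"gripper":1,"dx":-0.0117,"dy":-0.0025,"dz":-0.0067,"rx":0,"ry":0,"rz":0},{"gripper":1,"dx":-0.0152,"dy":-0.0032,"dz":-0.0105,"rx":0,"ry":0,"rz":0},{"gripper":1,"dx":-0.0182,"dy":-0.0039,"dz":-0.0147,"rx":0,"ry":0,"rz":0},{"gripper":1,"dx":-0.0207,"dy":-0.0044,"dz":-0.0192,"rx":0,"ry":0,"rz":0},{"gripper":1,"dx":-0.023,"dy":-0.0049,"dz":-0.024,"rx":0,"ry":0,"rz":0},{"gripper":1,"dx":-0.0245,"dy":-0.0053,"dz":-0.0289,"rx":0,"ry":0,"rz":0},{"gripper":1,"dx":-0.0256,"dy":-0.0055,"dz":-0.0332,"rx":0,"ry":0,"rz":0},{"gripper":1,"dx":-0.0261,"dy":-0.0056,"dz":-0.0367,"rx":0,"ry":0,"rz":0}]'
python3 look.py 4 | head -1; python3 est.py wrist|head -1
```

```text
t: 5.5
eef_pos: [0.4782, 0.2377, 0.0471]
tool_rot: [0.703, -0.075, 0.703, 0.074]
contact_force: [-1.3, -0.1, 3.1]
gripper_width: -0.001
5.65 [0.4785 0.2377 0.0473] [-0.13646673 -0.00338583  0.43769587] 0.002005801152702552
wrist [0.4532 0.234 ] [0.1135 0.1122] 12.13
```

View pics/m4.png

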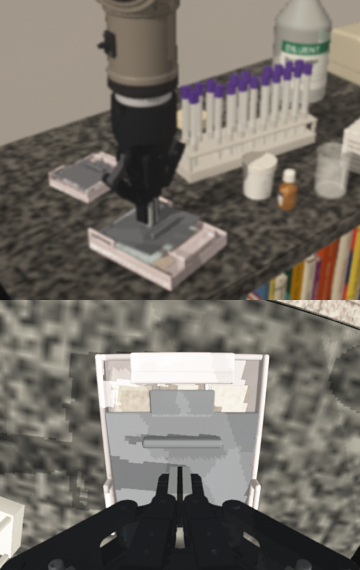

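The flap is nearly shut: the ridge is at wrist (180,441), the tab edge at (182,392) just short of the lip at (182,378), and the fingertip is on the hinge side of the ridge. Next I press it down gently.

```bash
python3 -m jog '[{"gripper":1,"dx":0,"dy":0,"dz":-0.002,"rx":0,"ry":0,"rz":0},{"gripper":1,"dx":0,"dy":0,"dz":-0.004,"rx":0,"ry":0,"rz":0},{"gripper":1,"dx":0,"dy":0,"dz":-0.0045,"rx":0,"ry":0,"rz":0},{"gripper":1,"dx":0,"dy":0,"dz":-0.0045,"rx":0,"ry":0,"rz":0}]'
python3 - <<'E'
from h import *
W=cloud(read_camera("wrist")).reshape(-1,3);W=W[~np.isnan(W[:,0])]
a=np.radians(12.1);d=W[:,:2]-[.461,.2355];x=d@[np.cos(a),np.sin(a)];y=d@[-np.sin(a),np.cos(a)]
for x0 in np.arange(-.07,.03,.004):
    k=(x>x0)&(x<x0+.004)&(abs(y)<.018);l=(x>x0)&(x<x0+.004)&(abs(y)>.03)&(abs(y)<.045)
    print(x0.round(3),np.median(W[k,2]).round(4),k.sum(),np.median(W[l,2]).round(4))
E
```

```text
t: 6.1
eef_pos: [0.4786, 0.2377, 0.0431]
tool_rot: [0.703, -0.074, 0.703, 0.074]
contact_force: [-1.0, 0.2, 1.0]
gripper_width: 0.002
-0.07 -0.0002 726 -0.0003
-0.066 0.0305 706 0.0174
-0.062 0.0307 1156 0.0126
-0.058 0.0307 1064 0.0118
-0.054 0.0315 1064 0.0118
-0.05 0.0329 929 0.0118
-0.046 0.0158 836 0.0127
-0.042 0.0237 901 0.0134
-0.038 0.0237 879 0.0134
-0.034 0.0237 868 0.0132
-0.03 0.0237 845 0.023
-0.026 0.0237 822 0.0236
-0.022 0.0237 811 0.0238
-0.018 0.0242 1250 0.0237
-0.014 0.0325 959 0.0237
-0.01 0.0322 218 0.0238
-0.006 0.0238 687 0.0238
-0.002 0.1031 6465 0.0238
0.002 0.0993 4250 0.0241
0.006 0.0742 6786 0.0931
0.01 0.0471 2075 0.0968
0.014 0.0605 447 0.0957
0.018 0.0618 333 0.0941
0.022 0.0703 353 0.0804
0.026 0.072 297 0.0804
```

```bash
python3 -m jog '[{"gripper":1,"dx":0,"dy":0,"dz":-0.001,"rx":0,"ry":0,"rz":0},{"gripper":1,"dx":-0.0029,"dy":-0.0006,"dz":-0.001,"rx":0,"ry":0,"rz":0},{"gripper":1,"dx":-0.0059,"dy":-0.0013,"dz":-0.001,"rx":0,"ry":0,"rz":0},{"gripper":1,"dx":-0.0088,"dy":-0.0019,"dz":-0.001,"rx":0,"ry":0,"rz":0},{"gripper":1,"dx":-0.0117,"dy":-0.0025,"dz":-0.001,"rx":0,"ry":0,"rz":0},{"gripper":1,"dx":-0.0137,"dy":-0.0029,"dz":-0.001,"rx":0,"ry":0,"rz":0}]'
```

```text
t: 6.75
eef_pos: [0.4657, 0.2353, 0.0427]
tool_rot: [0.704, -0.074, 0.702, 0.075]
contact_force: [3.0, -0.1, 5.6]
gripper_width: -0.003
```

```bash
python3 -m jog '[{"gripper":1,"dx":-0.002,"dy":-0.0004,"dz":0,"rx":0,"ry":0,"rz":0},{"gripper":1,"dx":-0.0039,"dy":-0.0008,"dz":0,"rx":0,"ry":0,"rz":0},{"gripper":1,"dx":-0.0059,"dy":-0.0013,"dz":0,"rx":0,"ry":0,"rz":0},{"gripper":1,"dx":-0.0078,"dy":-0.0017,"dz":0,"rx":0,"ry":0,"rz":0},{"gripper":1,"dx":-0.0098,"dy":-0.0021,"dz":0,"rx":0,"ry":0,"rz":0},{"gripper":1,"dx":-0.0117,"dy":-0.0025,"dz":0,"rx":0,"ry":0,"rz":0},{"gripper":1,"dx":-0.0137,"dy":-0.0029,"dz":0,"rx":0,"ry":0,"rz":0},{"gripper":1,"dx":-0.0156,"dy":-0.0034,"dz":0,"rx":0,"ry":0,"rz":0}]'
cat > prof.py <<'E'
from h import *
print(get_obs()["contact_force"].round(1))
W=cloud(read_camera("wrist")).reshape(-1,3);W=W[~np.isnan(W[:,0])]
r=W[(W[:,0]>.36)&(W[:,0]<.57)&(W[:,1]>.14)&(W[:,1]<.34)]
a=np.radians(12.1);d=W[:,:2]-[.461,.2355];x=d@[np.cos(a),np.sin(a)];y=d@[-np.sin(a),np.cos(a)];z=W[:,2]
k=(abs(y)<.018)&(x>-.06)&(x<-.005)
rd=k&(z>.0285)&(z<.036)&(x>-.045);print("ridge x",np.percentile(x[rd],[3,97]).round(4))
lp=(abs(y)<.03)&(x<-.035)&(x>-.1)&(z>.028)&(z<.04);print("lip x",np.percentile(x[lp],[1,99]).round(4),"y",np.percentile(y[lp],[1,99]).round(4))
for x0 in np.arange(-.07,-.02,.003):
    k=(x>x0)&(x<x0+.003)&(abs(y)<.018);l=(x>x0)&(x<x0+.003)&(abs(y)>.03)&(abs(y)<.045)
    print(x0.round(3),np.median(z[k]).round(4),np.median(z[l]).round(4))
E
python3 prof.py; python3 look.py 5|head -1
```

```text
t: 7.55
eef_pos: [0.4503, 0.2321, 0.0427]
tool_rot: [0.704, -0.074, 0.702, 0.075]
contact_force: [2.7, 0.4, 4.0]
gripper_width: 0.001
[2.7 0.4 4. ]
ridge x [-0.0319 -0.0168]
lip x [-0.0647 -0.0469] y [-0.0294  0.0293]
-0.07 -0.0003 -0.0003
-0.067 0.0093 0.0027
-0.064 0.0303 0.0176
-0.061 0.0307 0.0119
-0.058 0.0308 0.0117
-0.055 0.0308 0.0118
-0.052 0.0323 0.0118
-0.049 0.033 0.0122
-0.046 0.0236 0.0231
-0.043 0.0235 0.0234
-0.04 0.0235 0.0235
-0.037 0.0235 0.0235
-0.034 0.026 0.0235
-0.031 0.099 0.0236
-0.028 0.1027 0.0235
-0.025 0.0748 0.0911
-0.022 0.0723 0.0936
7.75 [0.45   0.232  0.0426] [ 3.36017068 -0.36543793  5.58536559] -0.0016738796280554075
```

View pics/m5.png

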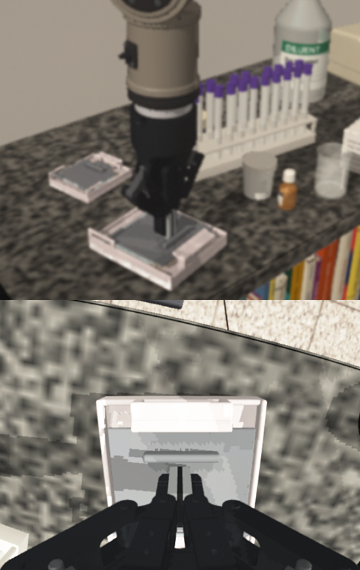

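The tab is under the lip (lip at wrist (182,417), ridge at (180,457)) and the bar has slid about 16 mm. A few more millimetres should bring it home to the stop.

```bash
python3 -m jog '[{"gripper":1,"dx":-0.001,"dy":-0.0002,"dz":0,"rx":0,"ry":0,"rz":0},{"gripper":1,"dx":-0.002,"dy":-0.0004,"dz":0,"rx":0,"ry":0,"rz":0},{"gripper":1,"dx":-0.002,"dy":-0.0004,"dz":0,"rx":0,"ry":0,"rz":0}]';python3 prof.py|head -3
```

```text
t: 8.05
eef_pos: [0.4481, 0.2316, 0.0426]
tool_rot: [0.704, -0.074, 0.702, 0.075]
contact_force: [3.7, 0.3, 5.5]
gripper_width: -0.003
[3.7 0.3 5.5]
ridge x [-0.0319 -0.019 ]
lip x [-0.0647 -0.0472] y [-0.0294  0.0294]
```

```bash
cat > edge.py <<'E'
from h import *
W=cloud(read_camera("wrist")).reshape(-1,3);W=W[~np.isnan(W[:,0])]
a=np.radians(12.1);d=W[:,:2]-[.461,.2355];x=d@[np.cos(a),np.sin(a)];y=d@[-np.sin(a),np.cos(a)];z=W[:,2]
k=(abs(y)>.033)&(abs(y)<.045)&(z>.021)&(z<.026)&(x<-.02);print("shoulder",np.percentile(x[k],[.5,1,2,5]).round(4))
k=(abs(y)<.022)&(z>.030)&(z<.036)&(x<0)&(x>-.042);print("ridge front",np.percentile(x[k],[.5,1,2,5]).round(4))
k=(abs(y)<.022)&(abs(y)>.016)&(z>.030)&(z<.036)&(x<0)&(x>-.042);print("ridge",np.percentile(x[k],[2,50,98]).round(4))
k=(x>-.09)&(x<-.05)&(z>.012)&(z<.036)&(abs(y)<.07);print("front wall",np.percentile(x[k],[.5,2]).round(4))
E
python3 -m jog '[{"gripper":1,"dx":-0.001,"dy":-0.0002,"dz":0,"rx":0,"ry":0,"rz":0},{"gripper":1,"dx":-0.002,"dy":-0.0004,"dz":0,"rx":0,"ry":0,"rz":0},{"gripper":1,"dx":-0.002,"dy":-0.0004,"dz":0,"rx":0,"ry":0,"rz":0}]';python3 edge.py
```

```text
t: 8.4
eef_pos: [0.446, 0.2312, 0.0425]
tool_rot: [0.704, -0.074, 0.703, 0.075]
contact_force: [3.7, 0.2, 6.0]
gripper_width: 0.003
shoulder [-0.0467 -0.0466 -0.0464 -0.0458]
ridge front [-0.0321 -0.032  -0.0319 -0.0317]
ridge [-0.032  -0.0298 -0.0265]
front wall [-0.0649 -0.0648]
```

Against the front wall (measured −64.9 mm, nominal −66), the shoulder edge and ridge both give a slide of about 17.7 mm, so the bar is home. I'll lift straight up and clear.

```bash
python3 -m jog '[{"gripper":1,"dx":0,"dy":0,"dz":0.001,"rx":0,"ry":0,"rz":0},{"gripper":1,"dx":0,"dy":0,"dz":0.003,"rx":0,"ry":0,"rz":0},{"gripper":1,"dx":0,"dy":0,"dz":0.006,"rx":0,"ry":0,"rz":0},{"gripper":1,"dx":0,"dy":0,"dz":0.012,"rx":0,"ry":0,"rz":0},{"gripper":1,"dx":0,"dy":0,"dz":0.03,"rx":0,"ry":0,"rz":0},{"gripper":1,"dx":0,"dy":0,"dz":0.06,"rx":0,"ry":0,"rz":0},{"gripper":1,"dx":0,"dy":0,"dz":0.1,"rx":0,"ry":0,"rz":0},{"gripper":1,"dx":0,"dy":0,"dz":0.14,"rx":0,"ry":0,"rz":0},{"gripper":1,"dx":0.02,"dy":0.02,"dz":0.16,"rx":0,"ry":0,"rz":0},{"gripper":1,"dx":0.02,"dy":0.02,"dz":0.16,"rx":0,"ry":0,"rz":0}]'
python3 -m jog '[{"gripper":1,"dx":0,"dy":0,"dz":0,"rx":0,"ry":0,"rz":0},{"gripper":1,"dx":0,"dy":0,"dz":0,"rx":0,"ry":0,"rz":0},{"gripper":1,"dx":0,"dy":0,"dz":0,"rx":0,"ry":0,"rz":0},{"gripper":1,"dx":0,"dy":0,"dz":0,"rx":0,"ry":0,"rz":0},{"gripper":1,"dx":0,"dy":0,"dz":0,"rx":0,"ry":0,"rz":0}]'
python3 edge.py; python3 est.py wrist top; python3 look.py 6|head -1
```

```text
t: 9.45
eef_pos: [0.4671, 0.2534, 0.2056]
tool_rot: [0.705, -0.074, 0.701, 0.076]
contact_force: [0.1, 0.7, 0.3]
gripper_width: 0.002
t: 9.95
eef_pos: [0.4649, 0.2503, 0.2016]
tool_rot: [0.703, -0.075, 0.704, 0.074]
contact_force: [0.0, 1.0, -0.4]
gripper_width: -0.001
shoulder [-0.0482 -0.0481 -0.0481 -0.0474]
ridge front [-0.0334 -0.0334 -0.0333 -0.0333]
ridge [-0.0333 -0.0303 -0.0274]
front wall [-0.0666 -0.0665]
wrist [0.4604 0.2355] [0.1319 0.1127] 12.08
0.03 85 x [0.0231 0.0436 0.0632] y [-0.0553  0.0556]
top [0.4619 0.2208] [0.1323 0.0871] 11.82
0.03 13 x [0.0243 0.0472 0.063 ] y [-0.0427 -0.0398]
10.25 [0.4653 0.2507 0.2021] [-0.37586886  0.63924622 -0.34156561] -0.000672825640687494
```

View pics/m6.png

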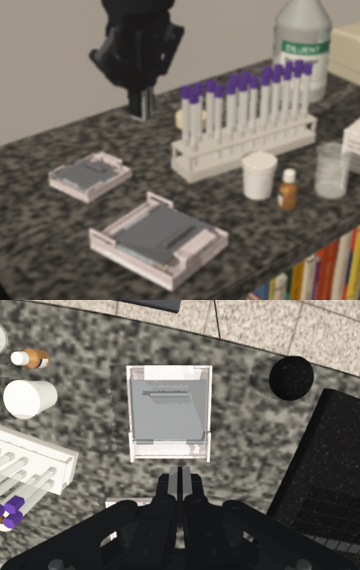

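The flap stays shut by itself, with its tab under the lip (wrist (170,372)) and its ridge at (166,393). The carrier and bystanders haven't moved.

```bash
python3 -c "from station import *; print(hand_in())"
```

```text
the job is handed in; nothing more can be done
None
```

The larger slide carrier is shut and stays shut by itself, and I handed the job in at about 10 s of the 38 s allowed. With the gripper closed, I folded the flap down with the fingertips and held it with about 5 N. I then pushed it towards the lip until the tab was under it, and lifted straight off.

**Final checks, with the arm clear:**
- **Tuck:** the flap's shoulder edge lies 18.4 mm behind the carrier's front wall. The nominal figure when fully home is 18 mm, so the hinge bar has slid its full travel or within half a millimetre of it. The flap was still down about 0.8 s after release.
- **Carrier:** its pose in the wrist camera is within 1.5 mm and 0.1° of where it started.
- **Forces:** the readings I took stayed at about 7 N or less.
- **Bystanders:** the cup, vial and beaker look untouched in the pictures; I did not measure them again.

**Problems and disagreements:**
- The first two move calls were refused for missing keys, and nothing moved.
- The last top-camera estimate of the carrier (87 mm wide in y) disagreed with the wrist one. I think the gripper was blocking its view, so I discounted it.
- The hinge bar seems to have slid home partly by friction under the fingertip, before the tip reached the ridge.

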